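Ram the sample capsules home in the packing tube

TASK

Two sample capsules hang on their rubber rings, one above the other, in the upright metal packing tube, and the stop below them cannot be seen. Take the packing rod out of its cup, push the capsules down the tube with its foot until both bottom out on the stop, and confirm that they are home with a firm, steady press of about 18 N kept up for a second, never as much as 45 N, which would crack them. Then stand the rod upright in its cup again and let go, leaving the two medicine bottles standing where they are.

Things in the scene. Friction and masses are not known exactly. Their poses are not given: they have to be found in the camera images.
- tube: Upright round aluminium tube with grey collars on a square grey foot plate (110 x 110 x 8 mm, screwed to the desk, cannot move). Bore 43 mm wide, tube 52 mm and its mouth collar 60 mm over the outside, mouth 160 mm above the desk. Origin at the centre of the foot plate's underside, on the bore's axis; z up.
- tube_mouth (a point): Centre of the tube's open mouth, 160 mm above the desk. Down in the bore is a fixed stop faced with a stiff rubber pad (it gives about 1 mm for every 8 N), out of sight; its top lies somewhere from 14 to 40 mm above the desk, different each time, and is not reported.
- upper_capsule: White cylindrical sample capsule with two dark rubber rings, about 41 mm wide and 45 mm tall, started upright in the tube's mouth with its top between 10 mm below and 10 mm above the rim. It can only slide up and down the bore, stays where it is left, and takes about 4 N to push. Origin at the centre of its underside. Final place: bottomed on the lower capsule.
- upper_capsule_top (a point): Centre of the upper capsule's flat top, 45 mm above its origin: push here with the rod's foot.
- lower_capsule: Second capsule of the same shape and drag, deeper in the tube, 4 to 34 mm below the upper one and 6 to 42 mm above the stop. Origin at the centre of its underside. Both together take about 8 N to push (4 N each), until they stand on each other and on the stop, where the force climbs by about 8 N per mm.
- stand: Steel cup for the rod on a round grey base 84 mm across, fixed to the desk. Bore 38 mm wide, rim 50 mm above the desk, inner floor 6 mm above the desk. Origin at the centre of the underside; z up. It and the tube may have changed sides.
- rod_grip (a point): Where to take the packing rod: on its axis, 115 mm above the underside of its foot, in the middle of the grey round handle (22 mm diameter, from 85 to 150 mm, the rod's top). Below it are a 12 mm steel shaft and a black flat-ended foot 28 mm in diameter and 14 mm high. Rod 150 mm long, about 0.12 kg, standing loose and upright in the cup; z along the rod, up.
- rod_foot (a point): Centre of the flat underside of the rod's foot: 6 mm above the desk when it stands in the cup.
- amber_bottle: Bystander: round amber bottle with black cap, 46 mm wide, 108 mm tall; origin at the centre of its underside. Loose; leave it alone.
- dropper_bottle: Bystander: small brown dropper bottle with a pointed black bulb, 33 mm wide, 102 mm tall; origin at the centre of its underside. Loose; leave it alone.
- rod: The packing rod itself; origin at the centre of its foot's underside.
Things that resemble listed ones, but are neither listed nor needed, are in the scene too. Leave any blue or orange look-alike of the rod alone.

How it is judged:
By the outcome, as a careful person would: the job done as asked, in the order asked, and still so for the second after the job is handed in, with the robot touching nothing.
It also fails if it takes over 51 s, if anything falls off the work surface, if the arm or the gripper's body presses on something with over 40 N, if the wrist force passes 120 N, or if a joint passes its speed limit or range.

ROBOT

A 6-joint arm with a two-finger parallel gripper is mounted at the origin on a cart in front of the work surface, level with it; the furniture and walls round the work are solid. World frame = base frame: x ahead of the robot, y to its left, z up, the work surface at z = 0. Lengths are in mm, angles in rad, forces in N, time in s.
With the tool pointing down it reaches from about 350 to 1000 mm from the base axis. Payload 7.1 kg.
Tool frame: the origin (TCP) lies midway between the tips of the shut fingers; the grasp point (between the pads) lies 19 mm behind it; x points along the fingers, y is the direction in which the jaws open and shut, and the axes are right-handed (so a half turn about x gives the same grasp; the last joint's range is limited). The gripper opens to 85 mm and grips with 20 to 120 N. Pads are 22 mm wide; open, the fingers measure 114 mm over their backs; the gripper's body (76 mm by 85 mm) begins 54 mm behind the grasp point. The pads swing forward as they close: fully open they stand 13 mm farther back than shut.
Start: joints at [-1.203, 0.423, 1.63, -0, 1.089, -0.019], TCP at [235.783, -578.802, 231.319] pointing down, gripper open.
Joint ranges: [-3, 3], [-0.9, 2.11], [0.09, 2.58], [-1.31, 4.45], [0.11, 2.69], [-2.54, 2.54]. Speed limits (rad/s): [2.39, 2.39, 3.01, 3.14, 3.14, 3.14].

INTERFACE

Orientations are given as a 3x3 rotation matrix whose columns are the frame's x, y, z axes.
In Python, from workcell import robot, eoat, solver, cams gives the robot as it stands. Calls block until the motion is done:
- robot.move_pose(position, orientation): joint-space move of the TCP to a pose.
- robot.move_straight(position, frame=None, vel=150): straight line of the TCP; frame=None keeps the orientation; vel is the mean speed in mm/s.
- robot.move_j(angles): joint-space move.
- eoat.command_gripper(opening, force=None): finger opening in mm; force is the grip in N (None keeps the last); returns when the fingers have stopped.
- robot.dwell(seconds).
- solver.inverse_kinematics(position, orientation): joint angles nearest the present ones, or None.
- cams.capture(name): name is "scene" or "top" or "wrist"; returns the picture (420x560x3 uint8, blue, green, red); there is no depth.
- cams.camera_info(name): a dict with "K" (3x3 intrinsics, pixels), "extrinsics" (4x4, takes a point from world to camera coordinates). Camera axes: x right, y up, looking along -z (the intrinsics and any distortion apply to the point x, -y, -z); pixel columns grow to the right and rows downward; lengths in mm; the calibration is good to about 2 mm. The wrist camera is an equidistant fisheye: a pixel r from the principal point sees the ray r / f radians off the axis. A picture is of the moment at which its call begins: read the wrist's pose just before it. camera_info takes no time and is no camera call; for the wrist camera it gives the pose at the moment of the call.
A pose or a line that the arm cannot do raises robot.PlanningError and nothing moves.
- robot.finish_job(): hands the job in, once; it reports no verdict.
Readings, each from a call of its own:
- robot.current_clock(): time.
- robot.current_qpos(): joint angles.
- robot.current_qd(): joint speeds.
- robot.current_joint_torque(): joint torques, N m.
- robot.current_tcp_pos(): TCP position.
- robot.current_eef_rot(): TCP orientation.
- robot.current_force(): force on the tool from outside, world axes, zero at the start.
- robot.current_ft_torque(): the same for the moment, N m.
- robot.current_opening(): finger opening in mm.
Only numpy, scipy, OpenCV 4.12 (cv2) and the standard library are available. Lean on these libraries where they do the work, as an engineer would, in place of code of your own. Each camera call takes 0.05 s, during which the arm holds its last target. There are 200 camera calls.

## Working session

There is one attempt and no reset: what is moved stays moved. The work goes in short steps, each a Python script; the robot and the scene stay as the last script left them, time stands still between calls to the robot, and variables do not carry over. Pictures are saved under pics/ and viewed, about 8 in all and at most 12, crops included, and the job is handed in when it is done.

```bash
mkdir -p pics; ls; python3 - <<'E'
from workcell import robot,eoat,solver,cams
import cv2,numpy as np
for n in ("scene","top"):
    cv2.imwrite(f"pics/{n}0.png",cams.capture(n)); i=cams.camera_info(n); print(n,np.round(i["K"],1).tolist(),np.round(i["extrinsics"],3).tolist(),[k for k in i])
print(robot.current_clock(),robot.current_force(),robot.current_opening())
a=cv2.imread("pics/scene0.png");b=cv2.imread("pics/top0.png")
E
```

```text
pics
scene [[524.7, 0.0, 275.5], [0.0, 524.7, 207.2], [0.0, 0.0, 1.0]] [[-0.814, -0.58, -0.019, 408.828], [0.348, -0.513, 0.784, -314.215], [-0.465, 0.632, 0.62, -960.59], [0.0, 0.0, 0.0, 1.0]] ['K', 'extrinsics']
top [[516.0, 0.0, 279.5], [0.0, 516.0, 210.0], [0.0, 0.0, 1.0]] [[-0.009, -0.999, 0.033, -91.107], [0.996, -0.006, 0.089, -557.042], [-0.088, 0.033, 0.996, -1008.86], [0.0, 0.0, 0.0, 1.0]] ['K', 'extrinsics']
0.1 [ 0.44261227  0.43396619 -0.06684381] 85.53058189429694
```

View pics/scene0.png

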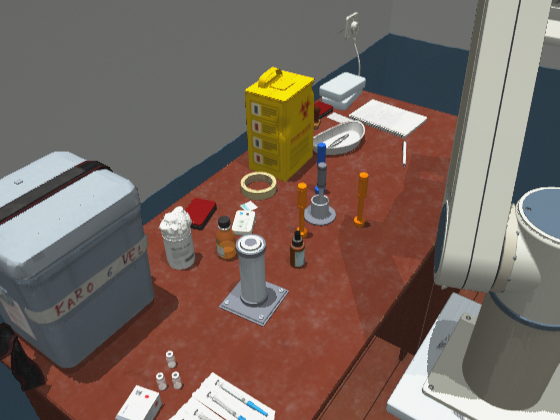

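View pics/top0.png

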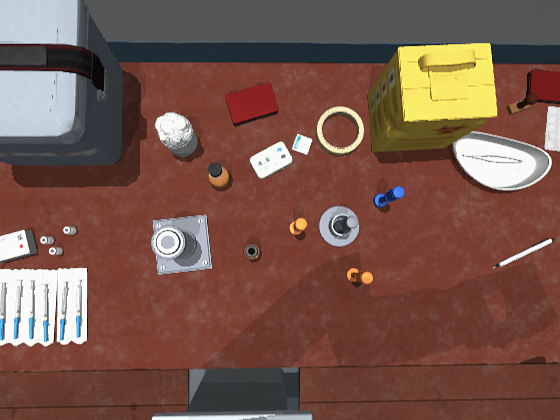

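Scene picture: tube at (252,270), cup at (320,207) with the grey rod, and beside it rods in blue (321,165) and orange (302,210 and 361,200). Top picture: tube mouth (170,243) on its plate (181,243), cup base (339,226), grey handle top about (350,222). The blue look-alike is at (390,197) and the orange ones at (299,227) and (360,276). The grey rod in the cup fits the description. I'll confirm it in a crop.

```bash
cat > h.py <<'E'
import numpy as np,cv2
from workcell import robot,eoat,solver,cams
def ray(n,u,v,info=None):
    i=info or cams.camera_info(n);K=np.array(i["K"]);E=np.array(i["extrinsics"]);R=E[:3,:3]
    d=np.array([(u-K[0,2])/K[0,0],-(v-K[1,2])/K[1,1],-1.]);return -R.T@E[:3,3],R.T@d
def onz(n,u,v,z):
    c,d=ray(n,u,v);return c+d*(z-c[2])/d[2]
def proj(n,p):
    i=cams.camera_info(n);K=np.array(i["K"]);E=np.array(i["extrinsics"]);q=E[:3,:3]@np.array(p)+E[:3,3]
    return K[0,0]*q[0]/-q[2]+K[0,2],K[1,1]*-q[1]/-q[2]+K[1,2]
E
python3 - <<'E'
from h import *
t=cv2.imread("pics/top0.png");s=cv2.imread("pics/scene0.png")
f=lambda im,x,y,w,h:cv2.resize(im[y:y+h,x:x+w],(400,300),interpolation=cv2.INTER_CUBIC)
c=np.vstack([np.hstack([f(t,310,190,80,60),f(t,140,205,80,60)]),np.hstack([f(s,280,135,120,90),f(s,212,230,120,90)])])
cv2.imwrite("pics/crop1.png",c)
print(onz("top",340,226,0),onz("top",350,222,156),onz("top",170,243,160),onz("top",181,244,8))
E
```

```text
[ 524.85925496 -220.4430785     0.        ] [ 522.91392305 -214.63962667  156.        ] [488.41293866  98.6571955  160.        ] [490.22772296 103.59005003   8.        ]
```

View pics/crop1.png

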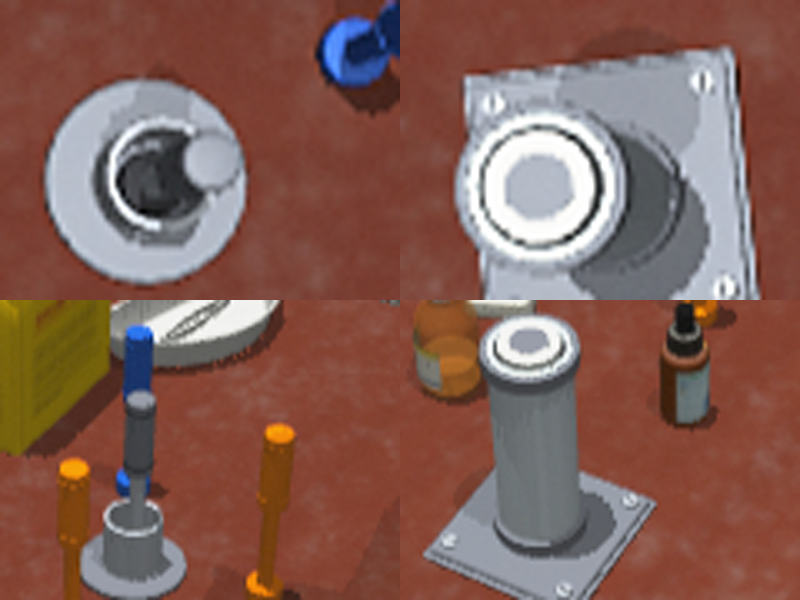

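Crop: the grey-handled rod stands alone in the cup, handle top at top-view (352.6,221.6) and scene (322.3,165). The blue and orange rods stand free on the desk. The mouth collar centre is at top-view (168.2,242.2) and scene (251,245.5).

```bash
cat >> h.py <<'E'
def tri(a,b):
    c1,d1=ray("top",*a);c2,d2=ray("scene",*b);d1/=np.linalg.norm(d1);d2/=np.linalg.norm(d2)
    s=np.linalg.lstsq(np.c_[d1,-d2],c2-c1,rcond=None)[0];p=c1+s[0]*d1;q=c2+s[1]*d2
    return (p+q)/2,np.linalg.norm(p-q)
E
python3 - <<'E'
from h import *
np.set_printoptions(precision=1,suppress=True)
print("rodtop",tri((352.6,221.6),(322.3,165)),onz("top",352.6,221.6,156),onz("scene",322.3,165,156))
print("mouth",tri((168.2,242.2),(251,245.5)),onz("top",168.2,242.2,160),onz("scene",251,245.5,160))
print("base",onz("top",339.2,226.2,4),"bore rim",onz("top",310+153/5,190+179/5,50))
print("plate",onz("top",181,244,8))
for n,t,z in (("or1top",(298,223),150),("or1foot",(299,229),7),("blue top",(398,192),150),("blue foot",(381,200),7),("or2top",(367,278),150),("or2foot",(353,274),7),("amber",(214,169),108),("dropper",(252,248),102)):print(n,onz("top",*t,z))
print(robot.current_eef_rot(),robot.current_tcp_pos())
# rod top by contour: bright handle top in top view
t=cv2.imread("pics/top0.png")
h=cv2.cvtColor(t,cv2.COLOR_BGR2HSV)
m=((h[...,1]<50)&(h[...,2]>80)).astype(np.uint8)*255
sub=np.zeros_like(m);sub[195:255,310:375]=m[195:255,310:375]
cs,_=cv2.findContours(sub,0,1);c=max(cs,key=cv2.contourArea);print("base contour",cv2.fitEllipse(c))
sub=np.zeros_like(m);sub[205:285,140:220]=m[205:285,140:220]
cs,_=cv2.findContours(sub,0,1);c=max(cs,key=cv2.contourArea);print("plate contour",cv2.minAreaRect(c))
E
```

```text
rodtop (array([ 522.1, -221. ,  152.2]), np.float64(4.1893982146509625)) [ 523.6 -219.2  156. ] [ 517.5 -217.3  156. ]
mouth (array([488.1, 101.4, 155. ]), np.float64(4.5330571853398185)) [489.8 101.8 160. ] [482.5 104.6 160. ]
base [ 524.2 -218.2    4. ] bore rim [ 522.4 -214.1   50. ]
plate [490.2 103.6   8. ]
or1top [ 522.1 -123.5  150. ]
or1foot [ 518.9 -135.3    7. ]
blue top [ 576.4 -302.9  150. ]
blue foot [ 577.5 -305.3    7. ]
or2top [ 424.7 -243.6  150. ]
or2foot [ 426.7 -244.     7. ]
amber [626.   28.3 108. ]
dropper [479.6 -41.3 102. ]
[[-0.   0.4 -0.9]
 [ 0.  -0.9 -0.4]
 [-1.  -0.  -0. ]] [ 235.6 -578.3  230.6]
base contour ((338.5851135253906, 225.8260040283203), (39.42767333984375, 40.360992431640625), 157.0631866455078)
plate contour ((180.07452392578125, 244.27719116210938), (54.78622817993164, 58.16423797607422), 83.48019409179688)
```

```bash
cat >> h.py <<'E'
np.set_printoptions(precision=2,suppress=True)
def R(s=1): return np.array([[0,s,0],[0,0,-s],[-1,0,0.]])
ROD=np.array([522.,-218.5]);TUBE=np.array([488.5,102.5])
def wray(u,v,i):
    K=np.array(i["K"]);E=np.array(i["extrinsics"]);a=np.array([u-K[0,2],v-K[1,2]]);r=np.hypot(*a);th=r/K[0,0]
    d=np.array([a[0]/r*np.sin(th),-a[1]/r*np.sin(th),-np.cos(th)]);return -E[:3,:3].T@E[:3,3],E[:3,:3].T@d
def wproj(p,i):
    K=np.array(i["K"]);E=np.array(i["extrinsics"]);q=E[:3,:3]@np.array(p)+E[:3,3];x,y,z=q[0],-q[1],-q[2];r=np.hypot(x,y);th=np.arctan2(r,z)
    return K[0,2]+K[0,0]*th*x/r,K[1,2]+K[1,1]*th*y/r
E
python3 - <<'E'
from h import *
for s in (1,-1):
    for p in (ROD,TUBE):
        for z in (102,300): print(s,solver.inverse_kinematics(np.r_[p,z],R(s)))
s=1
robot.move_pose(np.r_[ROD,270],R(s))
i=cams.camera_info("wrist");im=cams.capture("wrist");cv2.imwrite("pics/w1.png",im)
print(robot.current_clock(),robot.current_tcp_pos(),np.array(i["K"]).tolist(),wproj([*ROD,156],i),wproj([*ROD,0],i))
np.savez("w1.npz",K=i["K"],extrinsics=i["extrinsics"])
E
```

```text
1 [-0.42  0.52  1.84 -0.    0.78 -0.42]
1 [-0.42  0.26  1.7  -0.    1.18 -0.42]
1 [ 0.18  0.44  1.99 -0.    0.71  0.18]
1 [ 0.18  0.16  1.83 -0.    1.15  0.18]
-1 None
-1 None
-1 None
-1 None
1.8417 [ 521.64 -219.44  269.87] [[325.19226210127806, 0.0, 283.52322686118407], [0.0, 325.19226210127806, 210.79799127868282], [0.0, 0.0, 1.0]] (np.float64(285.1231520847254), np.float64(206.0556600166791)) (np.float64(284.72904687574714), np.float64(170.3492386196024))
```

View pics/w1.png

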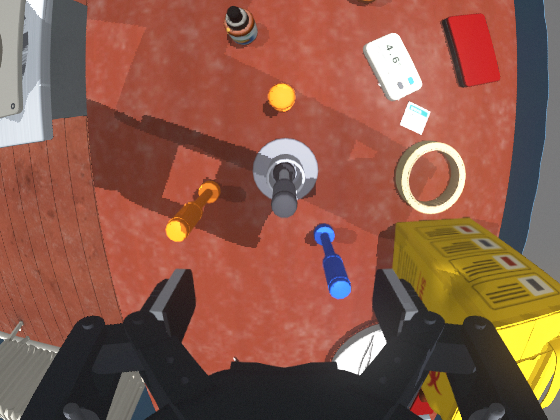

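Wrist picture: the handle's end face is at about (285,204) and the cup base centre at (285,170). That matches the projections (285,206) and (285,170) to about 1 mm, so I'll grasp.

```bash
python3 - <<'E'
from h import *
eoat.command_gripper(50,100)
robot.move_straight(np.r_[ROD,102],vel=120)
print(robot.current_clock(),robot.current_tcp_pos(),robot.current_force())
eoat.command_gripper(0,100)
print("grip",robot.current_clock(),robot.current_opening(),robot.current_tcp_pos(),robot.current_force())
robot.move_straight(np.r_[ROD,160],vel=60)
print(robot.current_force(),robot.current_opening())
robot.move_straight(np.r_[ROD,300],vel=200)
robot.move_straight(np.r_[TUBE,300],vel=200)
robot.dwell(.2)
print(robot.current_clock(),robot.current_opening(),robot.current_tcp_pos(),robot.current_force())
i=cams.camera_info("wrist");im=cams.capture("wrist");s=cams.capture("scene");t=cams.capture("top")
f=lambda im,x,y,w,h:cv2.resize(im[y:y+h,x:x+w],(400,400),interpolation=cv2.INTER_CUBIC)
cv2.imwrite("pics/c2.png",np.hstack([f(im,180,100,210,210),f(s,190,130,150,150)]))
cv2.imwrite("pics/w2.png",im);cv2.imwrite("pics/s2.png",s);cv2.imwrite("pics/t2.png",t)
print("proj mouth",wproj([*TUBE,160],i),"foot",wproj([*TUBE,204],i), "scene mouth",proj("scene",[*TUBE,160]))
E
```

```text
3.8333 [ 522.5  -218.71  102.71] [-0.75 -0.35  0.78]
grip 4.2167 19.92688216803537 [ 522.32 -218.66  102.79] [-1.2   0.43  5.54]
[ 0.22  0.42 -2.02] 19.924202624772143
8.15 20.238152127053556 [488.61 101.96 299.99] [-0.63 -0.14 -2.36]
proj mouth (np.float64(284.59004657991306), np.float64(197.85096323888965)) foot (np.float64(284.6918721863556), np.float64(213.25775722812057)) scene mouth (np.float64(249.19283504114549), np.float64(243.72732787605403))
```

View pics/c2.png

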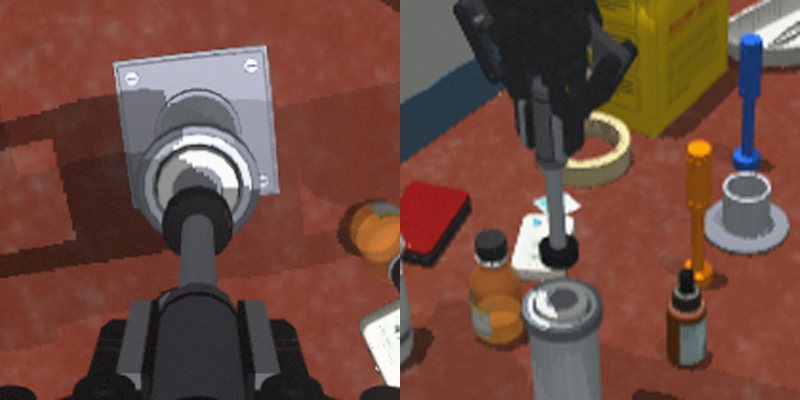

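Crops: the rod hangs vertical in the jaws, with its foot over the mouth. The mouth collar centre is at wrist (285,195) against (284.6,197.9) predicted, so the mouth lies about 2 mm further in +y. I'll correct to y = 104, leaving 7.5 mm of radial margin. Force-guided push next.

```bash
cat > push.py <<'E'
from h import *
T=np.array([488.7,104.])
def F(n=6):
    a=[]
    for _ in range(n): a.append(robot.current_force());robot.dwell(.02)
    return np.mean(a,0)
robot.move_straight(np.r_[T,290],vel=80);robot.dwell(.2)
F0=F(10);print("F0",F0)
log=[]
def go(z,v=25):
    robot.move_straight(np.r_[T,z],vel=v);f=F(4)-F0;p=robot.current_tcp_pos();log.append((z,p[2],*f));return f[2],np.hypot(*f[:2])
z=290
bad=False
while z>230:
    z-=6; f,l=go(z,40)
    if f>14 or l>8: bad=True;break
while not bad and z>196:
    if f>12: break
    z-=1.2; f,l=go(z,15)
    if l>10: bad=True
while not bad and f<17 and z>190:
    z-=min(.8,max(.15,(18.3-f)/8*.8)); f,l=go(z,8)
    if f>24 or l>10: bad=True
for r in log: print(np.round(r,2))
print("bad",bad,robot.current_clock())
if not bad:
    for k in range(9):
        robot.dwell(.2);g=F(2)-F0;print("hold",g,robot.current_tcp_pos(),robot.current_clock())
np.save("F0.npy",F0)
E
python3 push.py
```

```text
F0 [ 0.17 -0.19 -1.22]
[284.   283.8   -0.3    0.18   0.04]
[278.   277.87   0.13  -0.21  -0.34]
[272.   271.88   0.11   0.08  -0.4 ]
[266.   265.89   0.14   0.72  -0.19]
[260.   259.8    0.35   0.25   0.01]
[254.   253.73  -0.36   0.27  -0.41]
[248.   247.73  -0.62  -0.07  -0.53]
[242.   241.71  -0.03   0.7    0.4 ]
[236.   235.71  -0.08   0.25  -0.45]
[230.   229.8   -0.31   0.31  -0.32]
[228.8  228.96  -0.77   0.14   3.74]
[227.6  227.8   -1.61  -0.37   5.56]
[226.4  226.52  -0.77   0.05   5.74]
[225.2  225.23  -1.04   0.41   5.36]
[224.   224.    -0.81   0.25   5.42]
[222.8  222.78  -0.82  -0.18   4.57]
[221.6  221.58  -1.14   0.22   5.2 ]
[220.4  220.39  -1.    -0.16   4.94]
[219.2  219.19  -0.22   0.28   5.27]
[218.   218.    -0.76  -0.23   5.33]
[216.8  216.78  -0.23   0.13   4.78]
[215.6  215.58  -0.61   0.36   4.77]
[214.4  214.37  -0.72   0.05   4.68]
[213.2  213.39  -1.28  -0.07   7.08]
[212.   212.65  -2.36   0.17  11.15]
[210.8  211.99  -3.77  -0.19  16.51]
[210.62 211.97  -4.    -0.51  17.35]
bad False 17.9917
hold [-3.96 -0.28 17.01] [489.05 104.1  211.96] 18.225
hold [-3.78 -0.76 18.13] [489.04 104.1  211.97] 18.4583
hold [-3.98 -0.22 17.73] [489.05 104.1  211.98] 18.6917
hold [-4.58 -0.87 17.29] [489.02 104.09 211.97] 18.925
hold [-4.1   0.14 17.68] [489.06 104.09 211.96] 19.1583
hold [-4.32 -0.77 17.9 ] [489.05 104.11 211.97] 19.3917
hold [-4.31 -0.37 17.77] [489.07 104.11 211.97] 19.625
hold [-5.02 -0.36 17.16] [489.03 104.12 211.95] 19.8583
hold [-3.89 -0.55 18.29] [489.05 104.1  211.98] 20.0917
```

The hold was steady at about 18 N, but two things don't fit. Contact came at TCP 229 (foot about 132, where the capsule top should be 150–170), and I never saw the 4 N then 8 N drag steps clearly. I'll look before trusting it.

```bash
python3 - <<'E'
from h import *
im=cams.capture("wrist");s=cams.capture("scene");t=cams.capture("top");i=cams.camera_info("wrist")
f=lambda im,x,y,w,h:cv2.resize(im[y:y+h,x:x+w],(400,400),interpolation=cv2.INTER_CUBIC)
cv2.imwrite("pics/c3.png",np.hstack([f(im,180,100,210,210),f(s,190,150,150,150)]))
cv2.imwrite("pics/s3.png",s);cv2.imwrite("pics/w3.png",im)
for z in (180,190,204,220,230): print(z,"s2 foot",proj("scene",[488.6,102,z]))
for z in (115,160): print(z,"w now",wproj([488.6,104,z],i))
E
```

```text
180 s2 foot (np.float64(248.79368880749536), np.float64(235.87469362770253))
190 s2 foot (np.float64(248.53120571726222), np.float64(231.95839831461527))
204 s2 foot (np.float64(248.15824486619573), np.float64(226.3937547724369))
220 s2 foot (np.float64(247.72397200514627), np.float64(219.9143249210948))
230 s2 foot (np.float64(247.4480908620937), np.float64(215.79812822992412))
115 w now (np.float64(284.106498005218), np.float64(213.6667906433709))
160 w now (np.float64(284.1981976134223), np.float64(235.7154872688139))
```

View pics/c3.png

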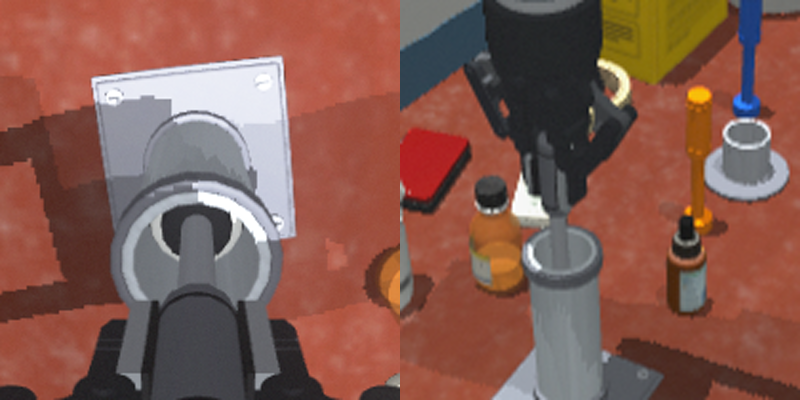

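Pictures: the foot is inside the tube on the white capsule, and the rod is upright in the grip. In s2 the foot was at row 226–228, so z ≈ 204 as expected and the rod had not slipped. The drag missing in the fast part fits the arm rebounding after each quick step. The stop would be at about 27 mm, inside its range. I'll unload and press again slowly to check that the end stop is in the same place and equally stiff.

```bash
cat > press2.py <<'E'
from h import *
T=np.array([488.7,104.]);F0=np.load("F0.npy")
def F(n=4):
    a=[]
    for _ in range(n): a.append(robot.current_force());robot.dwell(.02)
    return np.mean(a,0)-F0
robot.move_straight(np.r_[T,216],vel=25);robot.dwell(.1);print("free",F(),robot.current_tcp_pos()[2])
z=213.6;robot.move_straight(np.r_[T,z],vel=15);f=F()
while f[2]<17.6 and z>206:
    print(round(z,2),robot.current_tcp_pos()[2],f)
    z-=min(.6,max(.12,(19-f[2])/8*.9));robot.move_straight(np.r_[T,z],vel=8);f=F()
print(round(z,2),robot.current_tcp_pos()[2],f)
for k in range(7):
    robot.dwell(.15);print("hold",F(3),robot.current_tcp_pos()[2],robot.current_clock())
E
python3 press2.py
```

```text
free [-0.21  0.21 -0.37] 215.55452590582019
213.6 213.50332067041006 [-0.46  0.28  0.11]
213.0 213.01348689712157 [ 0.25  0.2  -0.03]
212.4 212.96437834344306 [-2.04 -0.03  7.13]
211.8 212.8438674166654 [-2.77  0.16 10.99]
211.2 212.58654599097164 [-4.07 -0.07 14.26]
210.67 212.33054596609512 [-4.52 -0.99 16.75]
210.41 212.26094555025932 [-5.22 -0.48 18.87]
hold [-5.21 -0.78 18.38] 212.26714114561833 23.25
hold [-5.   -0.73 18.37] 212.2748566531907 23.45
hold [-4.92 -0.25 19.11] 212.26904745270105 23.65
hold [-5.56 -0.05 18.39] 212.25507540872766 23.85
hold [-5.05 -0.47 18.58] 212.2617530004895 24.05
hold [-5.22 -0.2  18.62] 212.26888879052098 24.25
hold [-5.14 -0.27 18.73] 212.23522529546065 24.45
```

The end stop came back at the same depth (TCP 212.3 against 212.0) and equally stiff, and it held 18.6 N for 1.2 s. Both capsules are home. I'll withdraw, carry the rod back and check the foot over the cup.

```bash
python3 - <<'E'
from h import *
robot.move_straight(np.r_[488.7,104,225],vel=40)
robot.move_straight(np.r_[488.7,104,300],vel=150)
robot.move_straight(np.r_[ROD,300],vel=200)
robot.move_straight(np.r_[ROD,172],vel=120);robot.dwell(.2)
i=cams.camera_info("wrist");im=cams.capture("wrist");s=cams.capture("scene")
f=lambda im,x,y,w,h:cv2.resize(im[y:y+h,x:x+w],(400,400),interpolation=cv2.INTER_CUBIC)
cv2.imwrite("pics/c4.png",np.hstack([f(im,180,100,210,210),f(s,265,125,110,110)]))
print(robot.current_clock(),robot.current_tcp_pos(),robot.current_force(),robot.current_opening())
for p in ([*ROD,75],[*ROD,50],[*ROD,3]): print((np.array(wproj(p,i))-[180,100])*400/210,(np.array(proj("scene",p))-[265,125])*400/110)
E
```

```text
28.9083 [ 522.18 -218.58  172.43] [ 0.56 -0.01 -1.08] 19.427326771443038
[198.49 215.19] [199.23 242.16]
[198.39 197.55] [198.01 271.38]
[198.23 171.49] [195.79 324.49]
```

View pics/c4.png

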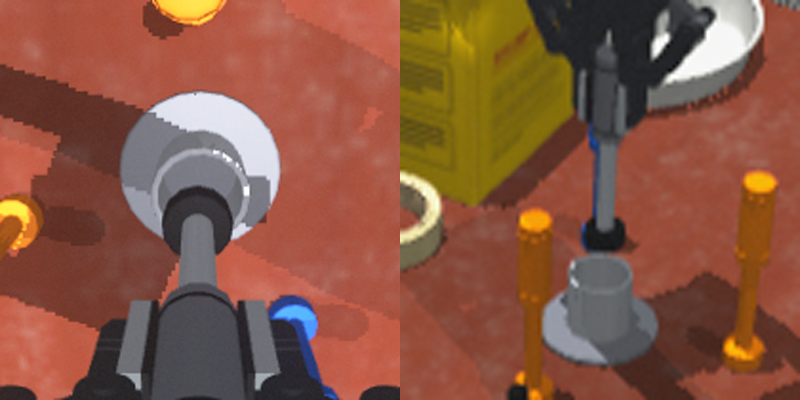

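Crops: the foot hangs upright over the cup. Foot centre is at crop x 197 and the rim at (200.5,198) against (198.4,197.6) predicted, so I'll shift +1.5 mm in x (5 mm clearance) and lower under force watch.

```bash
python3 - <<'E'
from h import *
C=ROD+[1.5,0];F0=np.load("F0.npy")
robot.move_straight(np.r_[C,172],vel=20)
def F(n=4):
    a=[]
    for _ in range(n): a.append(robot.current_force());robot.dwell(.02)
    return np.mean(a,0)-F0
z=172;ok=True
while z>106:
    z-=11;robot.move_straight(np.r_[C,z],vel=60);f=F(3)
    if np.abs(f).max()>4: ok=False;break
while ok and z>99 and f[2]<1.5:
    z-=.5;robot.move_straight(np.r_[C,z],vel=10);f=F(3)
print(ok,z,f,robot.current_tcp_pos(),robot.current_clock())
if ok and 98.5<z<106:
    eoat.command_gripper(50,20);robot.dwell(.3)
    robot.move_straight(np.r_[C,190],vel=70)
    robot.move_straight(np.r_[C,300],vel=150)
    robot.move_straight([400,-218,330],vel=150);robot.dwell(.3)
    print(robot.current_clock(),robot.current_opening(),robot.current_force())
im=cams.capture("top");s=cams.capture("scene")
cv2.imwrite("pics/t5.png",im);cv2.imwrite("pics/s5.png",s)
f=lambda im,x,y,w,h:cv2.resize(im[y:y+h,x:x+w],(w*400//w,h*400//w),interpolation=cv2.INTER_CUBIC)
cv2.imwrite("pics/c5.png",np.hstack([f(im,145,125,250,250),f(s,200,120,180,180)]))
E
```

```text
True 102.5 [-1.34  0.58  4.95] [ 523.61 -218.55  102.8 ] 33.5583
37.8417 49.83854427392066 [ 0.36  0.46 -0.81]
```

View pics/c5.png

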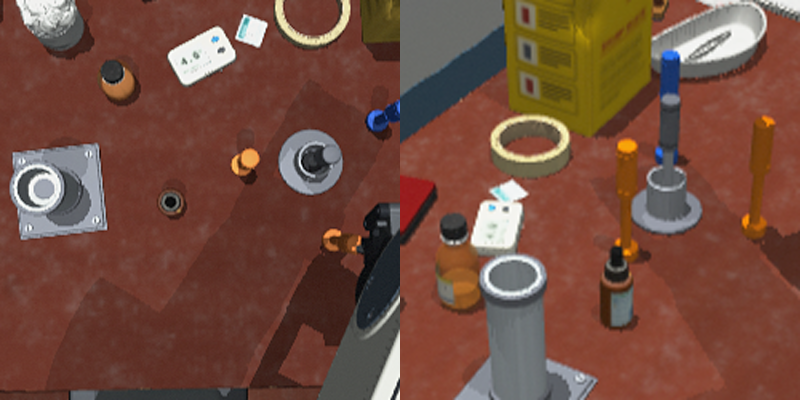

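The rod stands upright in the cup (top-view crop (325,157)). It touched down at TCP z = 102.8, the same as at the grasp, so it never slipped. Bottles and look-alikes stand where they did, and the capsules are deep in the tube.

```bash
python3 - <<'E'
from h import *
robot.finish_job();print(robot.current_clock())
E
```

```text
the job is handed in; nothing more can be done
the job is handed in; nothing more can be done
```

The job is handed in at about 38 s of the 51 s allowed. Both capsules were pushed down until they bottomed out, and the rod is upright in its cup and released.

- **Press:** I held about 17.7 N for 2.1 s. After unloading I pressed again at about 18.6 N for 1.2 s. Both readings stayed far below 45 N.
- **Stop:** The end came at the same depth both times (TCP 212.0 and 212.3 mm), which puts the stop about 27 mm above the desk, inside the 14–40 mm range. A gap of at most 34 mm between the capsules means the lower one must have been reached and moved.
- **Rod:** It touched down in the cup at TCP z = 102.8 mm, the same as when I grasped it, so it did not slip in the grip.
- **Last pictures:** Both bottles and the blue and orange rods look unmoved.

Some checks disagreed:
- **Camera views:** The scene and top views differed by 4–6 mm. I settled positions with the wrist camera.
- **Drag steps:** I did not see the expected 4 N then 8 N. The fast part of the push showed no drag, probably because the arm sprang back after each quick step, and the slow part showed about 5 N.
- **Sideways force:** 4–5 N appeared during the presses, probably from the arm bending under load.

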